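# Index the grip carousel and hold out the straight hand grip

### The arm

A 6-joint arm with a two-finger parallel gripper is mounted at the origin on the work surface. World frame = base frame: x ahead of the robot, y to its left, z up, the work surface at z = 0. Lengths are in mm, angles in rad, forces in N, time in s.
With the tool pointing down it reaches from about 350 to 975 mm from the base axis. Payload 7.1 kg.
Tool frame: the origin (TCP) lies on the front face of the gripper's body, between the roots of the fingers; the fingertips stand 80 mm ahead of it and the grasp point (between the pads) lies 61 mm ahead of it; z points along the fingers, y is the line along which they close (so a half turn about z gives the same grasp; the last joint's range is limited). The gripper opens to 88 mm and grips with 3 to 60 N. Pads are 20 mm wide; open, the fingers measure 115 mm over their backs; the gripper's body (75 mm by 178 mm) begins 61 mm behind the grasp point.
Start: joints at [1.237, 0.423, 1.63, -0, 1.089, -0.019], TCP at [193.485, 594.28, 302.675] pointing down, gripper open.
Joint ranges: [-3, 3], [-0.9, 2.11], [0.09, 2.58], [-1.31, 4.45], [0.11, 2.69], [-2.54, 2.54]. Speed limits (rad/s): [2.39, 2.39, 3.01, 3.14, 3.14, 3.14].

### API

Orientations are given as a rotation vector (axis times angle).
In Python, from workcell import readout, vision, close_job gives the robot as it stands.
- The arm moves only by the tool servo_tool, never from a script. Its argument "plan" is a list that holds one entry, the list of rows, each a list of 7 numbers: the gripper command: -1 is fully open, 1 is shut, values between are in proportion, then the shift along the world's x, y, z in units of 40 mm (1.0 is 40 mm), then the turn, a rotation vector about the world's x, y, z in units of 5 degrees (1.0 is 5 degrees). A call has 1 to 5 rows; each row shifts and turns the commanded pose from where the row before left it; what a row does not reach is not made up. A row lasts 1/12 s, in which the tool goes at most 41.7 mm and 7.16 degrees, less where a joint would pass 70% of its speed; a pose out of reach is approached as far as the arm can. A call is refused whole if a number of a shift passes 1 or a number of a turn 1, either way. A call with a gripper value outside its range is refused whole. The fingers move at their own pace and stop on an object; the grip force is fixed at half the most. Time passes only in rows, so rows that do not move let the fingers close. It gives the time, the measured TCP pose, the force, the opening and the grip force at its end, in the units of the state.
- readout.get_obs(): the state, without advancing time (a new reading comes with each control period).
- vision.get_image(name): name is "scene" or "top" or "wrist"; returns the picture (384x512x3 uint8, red, green, blue); there is no depth.
- vision.camera_params(name): a dict with "fx", "fy", "cx", "cy" (pixels), "rvec" (rotation vector, rad) and "tvec" (3), from world to camera coordinates, as OpenCV has them; the wrist camera has in their place "hand_eye" (4x4, takes a point from camera to tool coordinates, whose origin is the TCP and whose axes are the flange's). Camera axes: x right, y down, z forward; pixel columns grow to the right and rows downward; lengths in mm; the calibration is good to about 2 mm. The wrist camera is an equidistant fisheye: a pixel r from the principal point sees the ray r / f radians off the axis. A picture is of the moment at which its call begins: read the wrist's pose just before it. camera_params takes no time and is no camera call.
- close_job(): hands the job in; it is judged then, once.
The state is a dict: "t": time; "qpos": joint angles; "qvel": joint speeds; "joint_torque": joint torques, N m; "ee_pos": TCP position; "orientation": TCP orientation; "ft_force": force on the tool from outside, world axes, zero at the start; "moment": the same for the moment, N m; "width": finger opening in mm; "grasp_force": force on a finger pad.
Only numpy, scipy, OpenCV 4.12 (cv2) and the standard library are available. Lean on these libraries where they do the work, as an engineer would, in place of code of your own. Each camera call takes 0.05 s, during which the arm holds its last target. There are 200 camera calls.

### The job

On the therapy table, turn the carousel by its central bar, one sixth of a turn in the right direction, until it settles in its detent with the plain straight hand grip standing in the gap of the rim. Then draw that grip straight up out of its socket, lean it over clearly more than halfway from upright towards level, and keep holding it still with all of it at least 20 cm above the table: finish while holding it, do not put it down. Leave the carousel in that detent, the other two grips in their sockets and the other things on the table where they are.

Things in the scene. Friction and masses are not known exactly. Their poses are not given: they have to be found in the camera images.
- carousel: Fixed round wooden stand, 292 mm across, 86 mm high. Origin: on the table on the turning axis; z up. A rim lip (from radius 116 mm out, underside 80, top 86 mm above the table) overhangs the grips' collars, except in one gap, 36 degrees to each side of the stand's -x axis (roughly towards the robot). Only there can a grip be drawn out.
- gap (a point): Point in the middle of the gap, 95 mm from the turning axis along the carousel's -x, 68 mm above the table (height of the socket mouths). A grip to be drawn out stands here.
- plate (a joint): Angle (rad) of the turning plate (three sockets 95 mm from its axis, 60 degrees apart); positive counter-clockwise from above. Detents at -1.047, 0 (start), 1.047: a weighted pin drops between low ribs there, within 0.09 rad, and holds the plate but does not centre it. Takes up to 0.25 N m; stops at +-1.10. +1.047 brings to the gap the socket starting at carousel x, y = (-47, 82) mm, -1.047 the one at (-47, -82).
- bar (a point): Centre of the wooden bar that turns the plate: 90 mm long, 26 wide, 30 high, on a 24 mm post on the turning axis; its top 150, this point 135 and its bottom 120 mm above the table. It turns with the plate. x lies along its length; at plate 0 that is the carousel's x.
- straight_grip: The grip to take: plain wooden cylinder 32 mm thick (41 to 121 mm from the origin), round collar 60 mm across (33 to 41), steel stem 20 mm thick (0 to 33). About 0.16 kg. Origin: lower end of the stem; z along the grip, up as it stands. In its 22 mm bore socket (33 mm deep) the origin is 35, the top 156 mm above the table. Starts in either socket beside the gap.
- grip_end (a point): Centre of the top face of the straight grip, 121 mm from its origin along its z.
- ball_grip: Another grip, same stem and collar, with a thin neck and a wooden ball 42 mm in diameter on top; origin at the stem's lower end. Top 152 mm above the table. It starts in the other socket beside the gap; it stays in its socket.
- disc_grip: Another grip, same stem and collar, with a thin neck and a flat wooden disc 50 mm in diameter, 14 mm thick on top; origin at the stem's lower end. Top 150 mm above the table. It starts in the gap and stays in its socket.
- mug: Bystander: white mug, 80 mm across, 90 mm high, handle at its +y; origin under its centre.
- cone: Bystander: wooden cone, 68 mm across, 105 mm high; origin under its centre.
- peg_tray: Bystander: small open plywood tray 120 x 90 x 40 mm; origin under its centre.
Things that resemble listed ones, but are neither listed nor needed, are in the scene too. Leave any green look-alike of the straight_grip alone. What is shaped like the ball_grip but red is not meant.

How it is judged (in metres and radians):
On the way, in this order (a step that is already met when the one before it is completed fails the run):
1. the plate is turned to a detent with the straight grip standing in the gap (horizontal distance between straight_grip and gap below 0.01 m and height (world z) of straight_grip below 0.045 m and (value of joint plate between 0.9572 and 1.1072 rad or value of joint plate between -1.1072 and -0.9572 rad) and velocity of joint plate between -0.1 and 0.1 rad/s), for 0.2 s.
2. the straight grip is drawn up out of its socket, still about upright, over the gap (height (world z) of straight_grip above 0.072 m and horizontal distance between straight_grip and gap below 0.06 m and angle between straight_grip's own z axis and vertical below 0.6 rad).
At the end, for the whole second after the job is handed in: Straight grip still, held by the fingers alone, both ends over 190 mm up, axis 45 to 109 degrees from upright; plate within 5 degrees short or 3 beyond the +60 or -60 detent; other grips seated (10 mm, 11 degrees); mug, cone, tray within 30 mm of their start (height (world z) of each of straight_grip, grip_end above 0.19 m and angle between straight_grip's own z axis and vertical between 0.79 and 1.9 rad and contact force between the fingers and straight_grip above 1 N and contact force between straight_grip and carousel below 0.1 N and contact force between straight_grip and ball_grip below 0.1 N and contact force between straight_grip and disc_grip below 0.1 N and contact force between straight_grip and mug below 0.1 N and contact force between straight_grip and cone below 0.1 N and contact force between straight_grip and peg_tray below 0.1 N and linear speed of straight_grip below 0.04 m/s and angular speed of straight_grip below 0.3 rad/s and (value of joint plate between 0.9572 and 1.1072 rad or value of joint plate between -1.1072 and -0.9572 rad) and height (world z) of each of ball_grip, disc_grip below 0.045 m and angle between each of ball_grip, disc_grip's own z axis and vertical below 0.2 rad and distance of each of mug, cone, peg_tray from where it was at the start of the episode below 0.03 m); the arm keeps its last pose, push and grip.
It fails at once if another grip is pulled out of its socket or toppled (height (world z) of any of ball_grip, disc_grip above 0.055 m or angle between any of ball_grip, disc_grip's own z axis and vertical above 0.3 rad).
It fails at once if the mug, cone or tray is pushed away or knocked over (distance of any of mug, cone, peg_tray from where it was at the start of the episode above 0.03 m or angle between any of mug, cone, peg_tray's own z axis and vertical above 0.4 rad).
It also fails if it takes over 51 s, if anything falls off the work surface, if the arm or the gripper's body presses on something with over 40 N, if the wrist force passes 120 N, or if a joint passes its speed limit or range.

## Working session

There is one attempt and no reset: what is moved stays moved. The work goes in short steps, Python scripts to look and compute and a tool call to move; the robot and the scene stay as the last step left them, time stands still between calls to the robot, and variables do not carry over. Pictures are saved under pics/ and viewed, at most 10 in all, crops included, and the job is handed in when it is done.

Besides the shell and the picture viewer there is one more tool, called after "Emit:" in YAML: its name, and indented under it one key for each argument. servo_tool: Moves the arm, as the interface text tells. Its arguments: {"type":"object","properties":{"plan":{"type":"array"}},"required":["plan"]}

```bash
mkdir -p pics
python3 - <<'E'
from workcell import readout, vision
import cv2,numpy as np
print(readout.get_obs())
for n in("scene","top"):
    im=vision.get_image(n); cv2.imwrite(f"pics/{n}0.png",im[:,:,::-1]); print(n,vision.camera_params(n))
a=cv2.imread("pics/scene0.png")
print(vision.camera_params("wrist"))
E
```

```text
{'t': 0.0, 'qpos': array([ 1.23698966e+00,  4.23817679e-01,  1.63071077e+00, -7.10535150e-08,
        1.08858749e+00, -1.90099369e-02]), 'qvel': array([ 2.00527431e-03,  7.46811767e-04, -1.24428228e-03,  9.29854533e-04,
        4.83393328e-04,  7.56957670e-06]), 'joint_torque': array([-1.72379590e-03, -5.44619608e+01, -2.73668772e+01,  6.41619111e-02,
        2.28783960e-02, -1.34052730e-04]), 'ee_pos': array([193.35035213, 593.87324154, 301.90790644]), 'orientation': array([-4.92400252e-01, -3.10249281e+00,  2.35544276e-03]), 'ft_force': array([0.00165416, 0.53649658, 0.2089795 ]), 'moment': array([ 0.05966346,  0.00524548, -0.02729491]), 'grasp_force': 0.0, 'width': 87.61056341022413}
scene {'fx': 369.1995614631524, 'fy': 369.1995614631524, 'cx': 256.8913380837215, 'cy': 195.01943129008347, 'rvec': array([ 1.71123597,  1.69751993, -0.81685943]), 'tvec': array([ -21.51959589, -198.73935771, 1475.50338758])}
top {'fx': 417.033438611609, 'fy': 417.033438611609, 'cx': 253.40762523928865, 'cy': 199.29728393942176, 'rvec': array([ 2.15978861, -2.12754872,  0.13331899]), 'tvec': array([   2.6756533 ,  468.72788893, 1172.5313352 ])}
{'fx': 297.3186396354542, 'fy': 297.3186396354542, 'cx': 257.46453395459037, 'cy': 189.91990446456342, 'hand_eye': array([[-2.77712032e-04, -9.59121872e-01, -2.82993213e-01,
         7.63560631e+01],
       [ 9.99999961e-01, -2.72367137e-04, -5.82301687e-05,
         2.98286700e-01],
       [-2.12282229e-05, -2.82993218e-01,  9.59121910e-01,
        -8.11549710e+01],
       [ 0.00000000e+00,  0.00000000e+00,  0.00000000e+00,
         1.00000000e+00]])}
```

View pics/scene0.png

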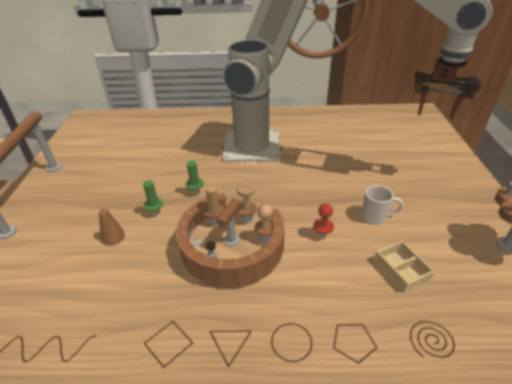

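View pics/top0.png

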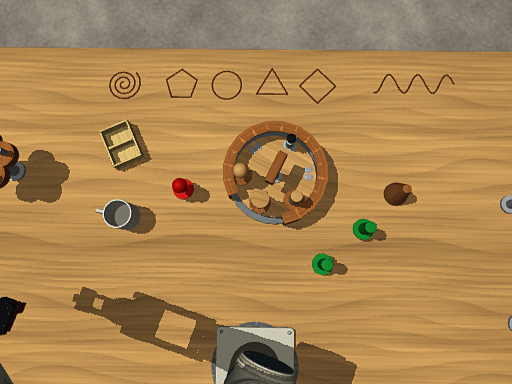

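In the scene view, the carousel is at about (231,240), with green look-alikes at (152,197) and (194,177) and a red ball grip at (324,220). In the top view its centre is at about (276,173), with the disc near (260,202), a ball near (241,170) and a cylinder near (297,197).

```bash
cat > h.py <<'E'
from workcell import readout, vision
import cv2,numpy as np
from scipy.spatial.transform import Rotation as R
def ray(n,uv,z):
    p=vision.camera_params(n); M=R.from_rotvec(p['rvec']).as_matrix()
    d=M.T@np.array([(uv[0]-p['cx'])/p['fx'],(uv[1]-p['cy'])/p['fy'],1]); c=-M.T@p['tvec']
    return c+d*(z-c[2])/d[2]
def proj(n,P):
    p=vision.camera_params(n); K=np.array([[p['fx'],0,p['cx']],[0,p['fy'],p['cy']],[0,0,1]])
    return cv2.projectPoints(np.float64(P).reshape(-1,1,3),p['rvec'],p['tvec'],K,None)[0].reshape(-1,2)
def wray(uv,z,pos,ori):
    p=vision.camera_params('wrist'); v=np.array([uv[0]-p['cx'],uv[1]-p['cy']]); r=np.hypot(*v); t=r/p['fx']
    d=np.array([*(v/max(r,1e-9)*np.sin(t)),np.cos(t)]); H=p['hand_eye']; T=R.from_rotvec(ori).as_matrix()
    c=T@H[:3,3]+pos; d=T@H[:3,:3]@d
    return c+d*(z-c[2])/d[2]
E
python3 - <<'E'
from h import *
im=cv2.imread("pics/top0.png"); s=cv2.imread("pics/scene0.png")
a=cv2.resize(im[110:235,210:340],None,fx=4.6,fy=4.6,interpolation=cv2.INTER_CUBIC)
cv2.imwrite("pics/c1.png",a)
b=cv2.resize(s[170:290,165:295],None,fx=4.6,fy=4.6,interpolation=cv2.INTER_CUBIC)
cv2.imwrite("pics/c2.png",b)
hsv=cv2.cvtColor(im,cv2.COLOR_BGR2HSV)
for uv in [(240,140),(233,160),(318,200),(300,215),(276,168),(297,196),(241,170),(350,120),(260,201)]: print(uv,hsv[uv[1],uv[0]])
E
```

```text
(240, 140) [ 14 186 156]
(233, 160) [ 14 183 152]
(318, 200) [ 14 186 166]
(300, 215) [ 14 186 155]
(276, 168) [ 13 191 148]
(297, 196) [ 18 144 200]
(241, 170) [ 17 144 195]
(350, 120) [ 17 147 184]
(260, 201) [ 17 144 190]
```

View pics/c1.png

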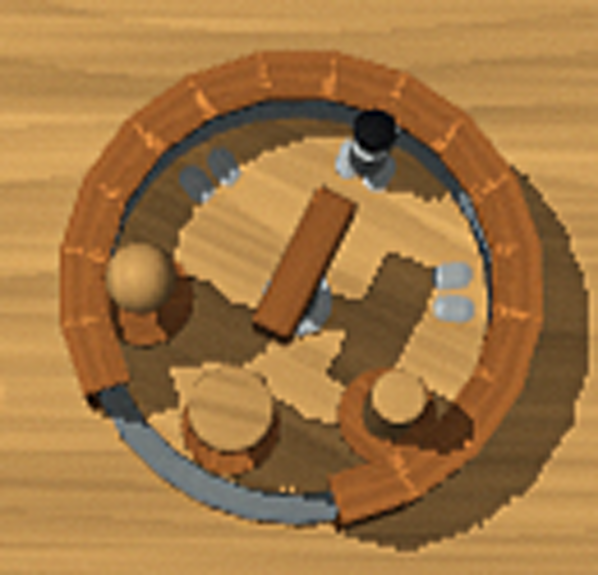

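View pics/c2.png

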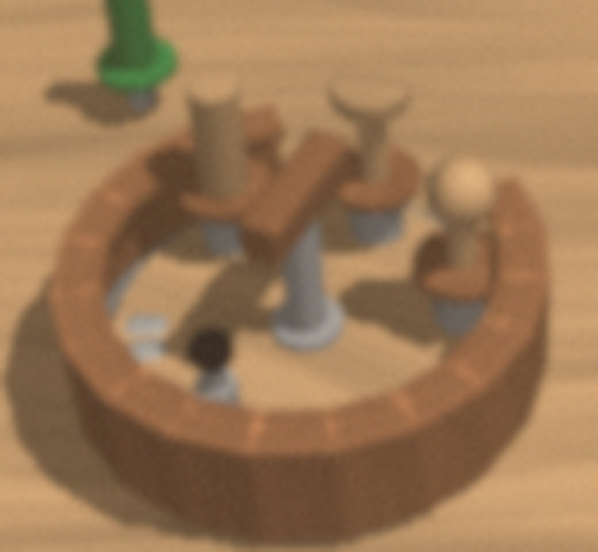

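Straight grip: plain wooden cylinder, top crop (400,397), i.e. top px (297,196); look-alikes are the green grips at (365,229) and (323,264). Disc (260,200) is in the gap, the ball is at (241,170), and the red ball at (182,188) is not meant. The straight grip lies on the carousel's −y side, so the plate must turn clockwise to −1.047.

Run:
```python
from h import *
from scipy.optimize import least_squares
im=cv2.imread("pics/top0.png"); hsv=cv2.cvtColor(im,cv2.COLOR_BGR2HSV)
m=cv2.inRange(hsv,(11,165,60),(16,255,255)); m[:110]=0;m[240:]=0;m[:,:210]=0;m[:,345:]=0
n,l,st,ce=cv2.connectedComponentsWithStats(m)
for i in range(1,n):
    if st[i,4]>40: print(i,st[i],ce[i])
# rim: bright top pixels -> largest
i=max(range(1,n),key=lambda k:st[k,4])
ys,xs=np.where(l==i); P=np.array([ray("top",(x,y),86)[:2] for x,y in zip(xs,ys)])
c=P.mean(0)
for _ in range(5):
    a=np.arctan2(*(P-c).T[::-1]); r=np.hypot(*(P-c).T); b=((a+np.pi)/(2*np.pi)*60).astype(int)
    sel=np.array([np.where(b==k)[0][np.argmax(r[b==k])] for k in range(60) if (b==k).sum()>3])
    Q=P[sel]; s=least_squares(lambda q:np.hypot(*(Q-q[:2]).T)-q[2],[*c,146],loss='soft_l1',f_scale=2); c=s.x[:2]
print("rim",s.x)
a=np.degrees(np.arctan2(*(P-c).T[::-1])); h=np.histogram(a,72,(-180,180))[0]; print(h)
# bar
for j in range(1,n):
    if 262<ce[j][0]<292 and 145<ce[j][1]<185 and st[j,4]>60 and j!=i:
        ys,xs=np.where(l==j); B=np.float32([ray("top",(x,y),150)[:2] for x,y in zip(xs,ys)]); r=cv2.minAreaRect(B);print("bar",r,cv2.boxPoints(r).round())
for nme,uv,z in[("straight",(210+400/4.6,110+397/4.6),156),("disc",(210+229/4.6,110+410/4.6),150),("ball",(210+140/4.6,110+276/4.6),131)]:
    w=ray("top",uv,z); print(nme,w.round(),np.hypot(*(w[:2]-c)),np.degrees(np.arctan2(*(w[:2]-c)[::-1])))
```

```text
1 [ 223  121  105  103 2865] [278.98568935 165.90855148]
4 [265 151  22  33 306] [275.69934641 166.55882353]
11 [249 198  22  16 112] [259.41964286 207.59821429]
rim [540.99239384 -49.8086415  146.40601691]
[ 0  7 48 76 94 79 63 62 58 58 46 45 44 45 45 45 45 48 41 44 48 42 45 45
 43 45 43 44 42 43 39 42 41 42 44 42 45 46 42 43 43 44 43 44 45 40 43 43
 43 43 41 43 48 44 53 65 87 89 65 39  1  0  0  0  0  0  0  0  0  0  0  0]Traceback (most recent call last):
  File "<stdin>", line 21, in <module>
  File "h.py", line 5, in ray
    p=vision.camera_params(n); M=R.from_rotvec(p['rvec']).as_matrix()
ValueError: time passes only in moves, steps and waits
```

```bash
python3 - <<'E'
import re
s=open('h.py').read().replace("vision.camera_params(","CP(").replace("def ray","import functools\nCP=functools.lru_cache(None)(vision.camera_params)\ndef ray",1)
open('h.py','w').write(s)
E
python3 - <<'E'
from h import *
im=cv2.imread("pics/top0.png"); hsv=cv2.cvtColor(im,cv2.COLOR_BGR2HSV)
m=cv2.inRange(hsv,(11,165,60),(16,255,255))
n,l,st,ce=cv2.connectedComponentsWithStats(m[145:190,262:292])
j=1+np.argmax(st[1:,4]); ys,xs=np.where(l==j); B=np.float32([ray("top",(x+262,y+145),150)[:2] for x,y in zip(xs,ys)]); r=cv2.minAreaRect(B);print("bar",r,cv2.boxPoints(r).round())
c=np.array([541,-49.8])
for nme,uv,z in[("straight",(210+400/4.6,110+397/4.6),156),("disc",(210+229/4.6,110+410/4.6),150),("ball",(210+140/4.6,110+276/4.6),131)]:
    w=ray("top",uv,z); print(nme,w.round(),np.hypot(*(w[:2]-c)),np.degrees(np.arctan2(*(w[:2]-c)[::-1])))
E
```

```text
bar ((538.3760986328125, -49.146705627441406), (24.766399383544922, 91.1897201538086), 64.52890014648438) [[492. -41.]
 [574. -80.]
 [585. -58.]
 [503. -18.]]
straight [ 461. -105.  156.] 97.09582786906304 -145.55480827478576
disc [453.  -9. 150.] 97.1554161015224 154.90789258300057
ball [534.  44. 131.] 94.35454001676021 94.45691454882292
```

Measured against the givens:
- **Rim:** radius 146.4 against 146.
- **Bar:** 91x25 against 90x26.
- **Grips:** about 95 mm from the axis.
- **Carousel:** centre about (540,−49.5), yaw −25.3°, gap at (454,−9).

I'm moving above the bar now.

Emit:
servo_tool:
  plan:
    - [[-1, 0.43, -0.8, 0, 0, 0, -0.07], [-1, 0.43, -0.8, 0, 0, 0, -0.07], [-1, 0.43, -0.8, 0, 0, 0, -0.07], [-1, 0.43, -0.8, 0, 0, 0, -0.07], [-1, 0.43, -0.8, 0, 0, 0, -0.07]]

```text
t: 0.52
ee_pos: [279.7, 432.6, 302.3]
orientation: [-0.539, -3.095, 0.001]
ft_force: [0.9, -0.2, 0.1]
width: 87.9
grasp_force: 0.0
```

Emit:
servo_tool:
  plan:
    - [[-1, 0.43, -0.8, 0, 0, 0, -0.07], [-1, 0.43, -0.8, 0, 0, 0, -0.07], [-1, 0.43, -0.8, 0, 0, 0, -0.07], [-1, 0.43, -0.8, 0, 0, 0, -0.07], [-1, 0.43, -0.8, 0, 0, 0, -0.07]]

```text
t: 0.93
ee_pos: [365.8, 272.6, 302.6]
orientation: [-0.587, -3.086, 0.0]
ft_force: [0.1, 0.1, -0.2]
width: 87.9
grasp_force: 0.0
```

Emit:
servo_tool:
  plan:
    - [[-1, 0.43, -0.8, 0, 0, 0, -0.07], [-1, 0.43, -0.8, 0, 0, 0, -0.07], [-1, 0.43, -0.8, 0, 0, 0, -0.07], [-1, 0.43, -0.8, 0, 0, 0, -0.07], [-1, 0.43, -0.8, 0, 0, 0, -0.07]]

```text
t: 1.35
ee_pos: [451.8, 112.5, 302.6]
orientation: [-0.635, -3.077, 0.0]
ft_force: [0.5, 1.1, -0.2]
width: 88.1
grasp_force: 0.0
```

Emit:
servo_tool:
  plan:
    - [[-1, 0.43, -0.8, 0, 0, 0, -0.07], [-1, 0.43, -0.8, 0, 0, 0, -0.07], [-1, 0.43, -0.8, 0, 0, 0, -0.07], [-1, 0.43, -0.8, 0, 0, 0, -0.07], [-1, 0, 0, 0, 0, 0, 0]]

```text
t: 1.77
ee_pos: [522.8, -18.2, 302.8]
orientation: [0.677, 3.065, -0.001]
ft_force: [0.1, 0.3, -0.3]
width: 87.7
grasp_force: 0.0
```

Run:
```python
from h import *
o=readout.get_obs(); im=vision.get_image("wrist"); cv2.imwrite("pics/w1.png",im[:,:,::-1])
print(o['t'],o['ee_pos'],o['orientation'],o['qpos'])
np.save("w1.npy",np.r_[o['ee_pos'],o['orientation']])
```

```text
1.7667 [522.8317299  -18.20011887 302.75382837] [ 6.77220233e-01  3.06528448e+00 -1.49509027e-03] [-5.69649852e-02  2.73241925e-01  1.85479332e+00 -1.55984750e-03
  1.01135167e+00 -1.19205623e+00]
```

View pics/w1.png

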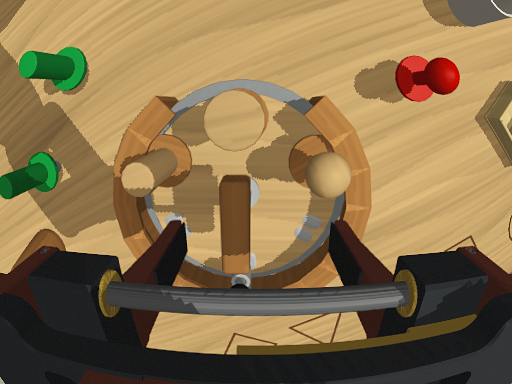

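The wrist view shows the bar with its near end at (221..250,178), the disc at (236,118), the straight grip's top face at (138,180) and the ball at (328,175).

Run:
```python
from h import *
w=np.load("w1.npy")
for n,uv,z in [("barL",(221,178),150),("barR",(250,178),150),("barfarL",(221,270),150),("barfarR",(250,272),150),("disc",(236,119),150),("str",(138,181),156),("ball",(328,175),131)]:
    print(n,wray(uv,z,w[:3],w[3:]).round(1))
r=R.from_rotvec(w[3:]).as_matrix(); print(np.degrees(np.arctan2(r[1,1],r[0,1])))
```

```text
barL [494.9 -37.6 150. ]
barR [504.9 -16.1 150. ]
barfarL [572.3 -77.8 150. ]
barfarR [585.2 -54.3 150. ]
disc [457.2  -5.7 150. ]
str [ 465.8 -101.6  156. ]
ball [535.7  45.5 131. ]
65.08325521052161
```

Emit:
servo_tool:
  plan:
    - [[-1, 0.43, -0.74, 0, 0, 0, -0.07], [-1, 0, 0, -0.8, 0, 0, 0], [-1, 0, 0, -0.8, 0, 0, 0], [-1, 0, 0, -0.9, 0, 0, 0], [-1, 0, 0, 0, 0, 0, 0]]

```text
t: 2.23
ee_pos: [533.3, -42.2, 196.9]
orientation: [-0.678, -3.056, 0.002]
ft_force: [-1.4, 0.1, -0.4]
width: 87.9
grasp_force: 0.0
```

Emit:
servo_tool:
  plan:
    - [[1, 0, 0, 0, 0, 0, 0], [1, 0, 0, 0, 0, 0, 0], [1, 0, 0, 0, 0, 0, 0], [1, 0, 0, 0, 0, 0, 0], [1, 0, 0, 0, 0, 0, 0]]

```text
t: 2.65
ee_pos: [538.2, -43.2, 204.4]
orientation: [0.68, 3.064, 0.001]
ft_force: [0.5, 0.7, 0.6]
width: 58.4
grasp_force: 0.0
```

Emit:
servo_tool:
  plan:
    - [[1, 0, 0, 0, 0, 0, 0], [1, 0, 0, 0, 0, 0, 0], [1, 0, 0, 0, 0, 0, 0], [1, 0, 0, 0, 0, 0, 0], [1, 0, 0, 0, 0, 0, 0]]

```text
t: 3.07
ee_pos: [536.2, -45.9, 202.7]
orientation: [-0.676, -3.066, 0.01]
ft_force: [-5.4, -15.4, 4.5]
width: 25.8
grasp_force: 30.0
```

Emit:
servo_tool:
  plan:
    - [[1, -0.02, -0.06, 0, 0, 0, 0], [1, 0, 0, 0, 0, 0, 0], [1, 0, 0, 0, 0, 0, -0.4], [1, 0, 0, 0, 0, 0, -0.8], [1, 0, 0, 0, 0, 0, -0.8]]

```text
t: 3.48
ee_pos: [536.5, -45.6, 202.7]
orientation: [-0.95, -2.994, 0.0]
ft_force: [-1.5, 0.5, 3.5]
width: 26.3
grasp_force: 30.0
```

Emit:
servo_tool:
  plan:
    - [[1, 0, 0, 0, 0, 0, -0.8], [1, 0, 0, 0, 0, 0, -0.8], [1, 0, 0, 0, 0, 0, -0.8], [1, 0, 0, 0, 0, 0, 0], [1, 0, 0, 0, 0, 0, 0]]

```text
t: 3.9
ee_pos: [537.3, -44.7, 202.8]
orientation: [1.254, 2.88, 0.002]
ft_force: [2.3, 6.0, 0.9]
width: 26.1
grasp_force: 30.0
```

Run:
```python
from h import *
o=readout.get_obs();print(o['t'],o['ee_pos'],o['ft_force'],o['moment'],o['width'])
r=R.from_rotvec(o['orientation']).as_matrix(); print(np.degrees(np.arctan2(r[1,1],r[0,1])),r[:,2])
```

```text
3.9 [537.28076638 -44.73900202 202.76196707] [2.30951435 5.95903164 0.8927174 ] [ 0.5248483   0.17699118 -0.00979505] 26.10713089847667
42.95310412510233 [ 0.00102387  0.001193   -0.99999876]
```

Emit:
servo_tool:
  plan:
    - [[1, 0, 0, 0, 0, 0, -0.8], [1, 0, 0, 0, 0, 0, -0.8], [1, 0, 0, 0, 0, 0, -0.8], [1, 0, 0, 0, 0, 0, -0.8], [1, 0, 0, 0, 0, 0, -0.8]]

```text
t: 4.32
ee_pos: [538.8, -43.7, 202.7]
orientation: [1.738, 2.614, 0.008]
ft_force: [11.4, 14.4, -7.1]
width: 25.9
grasp_force: 30.0
```

Emit:
servo_tool:
  plan:
    - [[1, 0, 0, 0, 0, 0, -0.8], [1, 0, 0, 0, 0, 0, -0.8], [1, 0, 0, 0, 0, 0, -0.8], [1, 0, 0, 0, 0, 0, -0.8], [1, 0, 0, 0, 0, 0, -0.35]]

```text
t: 4.73
ee_pos: [540.4, -43.4, 202.7]
orientation: [2.12, 2.313, 0.013]
ft_force: [17.7, 15.3, -13.8]
width: 25.7
grasp_force: 30.1
```

Emit:
servo_tool:
  plan:
    - [[1, 0, 0, 0, 0, 0, 0], [1, 0, 0, 0, 0, 0, 0], [1, 0, 0, 0, 0, 0, 0]]

```text
t: 4.98
ee_pos: [540.5, -43.4, 202.8]
orientation: [2.116, 2.317, 0.013]
ft_force: [16.1, 14.2, -12.8]
width: 26.0
grasp_force: 30.0
```

Run:
```python
from h import *
o=readout.get_obs();print(o['t'],o['ee_pos'],o['ft_force'],o['moment'],o['width'])
r=R.from_rotvec(o['orientation']).as_matrix(); print(np.degrees(np.arctan2(r[1,1],r[0,1])),r[:,2])
```

```text
4.9833 [540.49089839 -43.40635424 202.7733787 ] [ 16.05121172  14.1888875  -12.75811525] [ 2.18311435 -1.7397887   0.14890003] 26.004840518144754
5.182080588299969 [ 0.00838447  0.00322062 -0.99995966]
```

Emit:
servo_tool:
  plan:
    - [[1, 0.06, 0.05, -0.04, 0, 0, 0], [1, 0, 0, 0, 0, 0, 0], [1, 0, 0, 0, 0, 0, 0]]

```text
t: 5.23
ee_pos: [540.8, -43.1, 202.6]
orientation: [2.116, 2.319, 0.005]
ft_force: [1.0, 3.3, 11.8]
width: 26.0
grasp_force: 30.0
```

Run:
```python
from h import *
o=readout.get_obs();print(o['t'],o['ee_pos'],o['ft_force'],o['moment'],o['width'])
r=R.from_rotvec(o['orientation']).as_matrix(); print(np.degrees(np.arctan2(r[1,1],r[0,1])),r[:,2])
```

```text
5.2333 [540.82449053 -43.05192378 202.63206883] [ 1.04992971  3.27815291 11.76085414] [ 0.42917271  0.43599309 -0.00963339] 26.012521232153116
5.226028913002607 [ 3.77923116e-03  5.25746508e-04 -9.99992720e-01]
```

Emit:
servo_tool:
  plan:
    - [[-1, 0, 0, 0, 0, 0, 0], [-1, 0, 0, 0, 0, 0, 0], [-1, 0, 0, 0, 0, 0, 0], [-1, 0, 0, 0, 0, 0, 0], [-1, 0, 0, 0, 0, 0, 0]]

```text
t: 5.65
ee_pos: [538.9, -43.7, 200.8]
orientation: [-2.118, -2.32, 0.0]
ft_force: [0.6, -0.2, 0.6]
width: 55.6
grasp_force: 0.0
```

Emit:
servo_tool:
  plan:
    - [[-1, 0, 0, 0.6, 0, 0, 0], [-1, 0, 0, 1, 0, 0, 0], [-0.3, -0.5, 0, 0.9, 0, 0, 0], [-0.3, -0.4, 0, 0, 0, 0, 0], [-0.3, 0, 0, 0, 0, 0, 0]]

```text
t: 6.07
ee_pos: [501.6, -43.7, 302.7]
orientation: [2.117, 2.319, 0.002]
ft_force: [-0.4, -0.1, -0.6]
width: 58.0
grasp_force: 0.0
```

Emit:
servo_tool:
  plan:
    - [[-0.3, 0, 0, 0, 0, 0, 0], [-0.3, 0, 0, 0, 0, 0, 0], [-0.3, 0, 0, 0, 0, 0, 0]]

```text
t: 6.32
ee_pos: [503.4, -43.7, 299.9]
orientation: [-2.117, -2.319, 0.002]
ft_force: [0.2, -0.1, 0.5]
width: 57.5
grasp_force: 0.0
```

Run:
```python
from h import *
o=readout.get_obs(); im=vision.get_image("wrist"); t=vision.get_image("top"); 
cv2.imwrite("pics/w2.png",np.vstack([im[:260],cv2.resize(t[110:235,205:345],(512,457))[:340]])[:,:,::-1]);cv2.imwrite("pics/t2.png",t[:,:,::-1])
print(o['t'],o['ee_pos'],o['orientation'],o['qpos'])
np.save("w2.npy",np.r_[o['ee_pos'],o['orientation']])
hsv=cv2.cvtColor(t,cv2.COLOR_RGB2HSV); m=cv2.inRange(hsv,(11,165,60),(16,255,255))
n,l,st,ce=cv2.connectedComponentsWithStats(m[145:195,250:300]); 
for j in range(1,n):
  if st[j,4]>100:
    ys,xs=np.where(l==j); B=np.float32([ray("top",(x+250,y+145),150)[:2] for x,y in zip(xs,ys)]); print("bar",cv2.minAreaRect(B))
```

```text
6.3167 [503.37372013 -43.70930042 299.94940961] [-2.11718804e+00 -2.31914132e+00  1.55439491e-03] [-1.10176567e-01  2.51670135e-01  1.89255150e+00  1.85106905e-05
  9.99073394e-01 -2.01168999e-01]
```

View pics/w2.png

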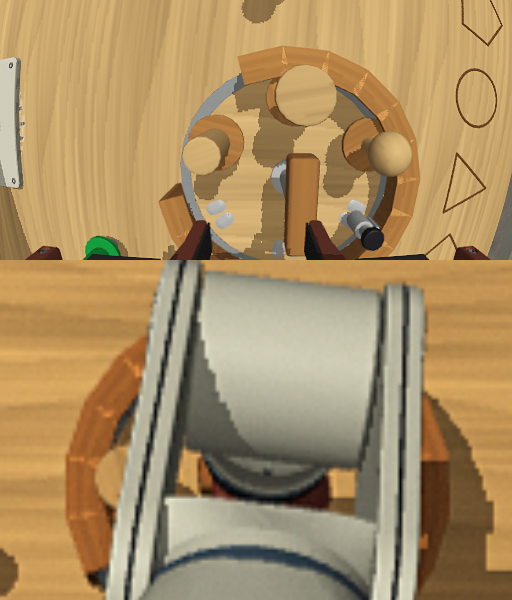

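The plate turned: the straight grip stands in the gap with its top face at (204,155) and the bar at (287..318,155). The arm hides the top view.

Run:
```python
from h import *
w=np.load("w2.npy")
im=cv2.imread("pics/w2.png")
for n,uv,z in [("barL",(287,156),150),("barR",(319,156),150),("str",(204,155),156),("collar",(216,142),76),("disc",(305,95),150),("ball",(390,154),131)]:
    p=wray(uv,z,w[:3],w[3:]); print(n,p.round(1),np.degrees(np.arctan2(p[1]+48,p[0]-540)))
a=np.radians(-25.3+180); print(np.array([540.5,-48.5])+95*np.array([np.cos(a),np.sin(a)]))
r=R.from_rotvec(w[3:]).as_matrix(); print(np.degrees(np.arctan2(r[1,1],r[0,1])))
```

```text
barL [524.3  -4.4 150. ] 109.79861234448427
barR [550.   -1.8 150. ] 77.8389673473933
str [459.7  -8.3 156. ] 153.68492284728205
collar [458.   -8.4  76. ] 154.230960040949
disc [533.2  45.  150. ] 94.19408909541737
ball [621.1   5.  131. ] 33.170001187077105
[454.61215778  -7.90100298]
5.212924652618761
```

Emit:
servo_tool:
  plan:
    - [[-0.3, -0.6, 0.45, 0, 0, 0, 0], [-0.3, -0.57, 0.44, 0, 0, 0, 0], [-0.3, 0, 0, 0, 0, 0, 0], [-0.3, 0, 0, -0.7, 0, 0, 0], [-0.3, 0, 0, -0.7, 0, 0, 0]]

```text
t: 6.83
ee_pos: [457.9, -8.0, 245.5]
orientation: [2.115, 2.318, 0.005]
ft_force: [0.6, -0.2, -0.6]
width: 56.8
grasp_force: 0.0
```

Emit:
servo_tool:
  plan:
    - [[-0.3, 0, 0, -0.7, 0, 0, 0], [-0.3, 0, 0, -0.4, 0, 0, 0], [-0.3, 0, 0, -0.2, 0, 0, 0], [-0.3, 0, 0, 0, 0, 0, 0], [-0.3, 0, 0, 0, 0, 0, 0]]

```text
t: 7.25
ee_pos: [456.8, -8.2, 193.0]
orientation: [-2.118, -2.32, 0.001]
ft_force: [0.4, -0.1, 0.5]
width: 57.1
grasp_force: 0.0
```

Emit:
servo_tool:
  plan:
    - [[0.2, 0, 0, 0, 0, 0, 0], [0.6, 0, 0, 0, 0, 0, 0], [1, 0, 0, 0, 0, 0, 0], [1, 0, 0, 0, 0, 0, 0], [1, 0, 0, 0, 0, 0, 0]]

```text
t: 7.67
ee_pos: [456.4, -8.1, 193.7]
orientation: [2.118, 2.32, 0.001]
ft_force: [-1.9, 1.2, 4.1]
width: 31.9
grasp_force: 29.9
```

Emit:
servo_tool:
  plan:
    - [[1, 0, 0, 0, 0, 0, 0], [1, 0, 0, 0, 0, 0, 0], [1, 0, 0, 0, 0, 0, 0]]

```text
t: 7.92
ee_pos: [456.4, -8.0, 193.7]
orientation: [2.118, 2.32, 0.001]
ft_force: [-2.6, 1.0, 5.7]
width: 31.5
grasp_force: 29.9
```

Emit:
servo_tool:
  plan:
    - [[1, 0, 0, 0.2, 0, 0, 0], [1, 0, 0, 0.3, 0, 0, 0], [1, 0, 0, 0.3, 0, 0, 0], [1, 0, 0, 0.4, 0, 0, 0], [1, 0, 0, 0.4, 0, 0, 0]]

```text
t: 8.33
ee_pos: [455.9, -8.1, 257.8]
orientation: [-2.118, -2.32, 0.001]
ft_force: [1.3, 0.3, -1.8]
width: 31.6
grasp_force: 30.0
```

Emit:
servo_tool:
  plan:
    - [[1, 0, 0, 0.5, 0, 0, 0], [1, 0, 0, 0.6, 0, 0, 0], [1, 0, 0, 0.6, 0, 0, 0], [1, 0, 0, 0.6, 0, 0, 0], [1, 0, 0, 0.6, 0, 0, 0]]

```text
t: 8.75
ee_pos: [455.7, -8.1, 374.5]
orientation: [-2.118, -2.32, 0.0]
ft_force: [1.1, -0.0, -2.1]
width: 31.8
grasp_force: 30.0
```

Emit:
servo_tool:
  plan:
    - [[1, 0, 0, 0.6, 0, 0, 0], [1, 0, 0, 0.6, 0, 0, 0], [1, 0, 0, 0.3, 0, 0, 0], [1, 0, 0, 0, 0, 0, 0], [1, 0, 0, 0, 0, 0, 0]]

```text
t: 9.17
ee_pos: [456.0, -8.1, 433.4]
orientation: [2.118, 2.319, 0.001]
ft_force: [0.1, 0.1, -2.2]
width: 31.8
grasp_force: 30.0
```

Run:
```python
from h import *
o=readout.get_obs(); im=vision.get_image("scene"); 
cv2.imwrite("pics/s3.png",im[:,:,::-1])
print(o['t'],o['ee_pos'],o['qpos'].round(2),o['width'],o['ft_force'])
```

```text
9.1667 [456.04202451  -8.13831556 433.37250761] [-0.04  0.02  1.84 -0.    1.28 -0.13] 31.771984214551185 [ 0.11111687  0.08057855 -2.2108444 ]
```

View pics/s3.png

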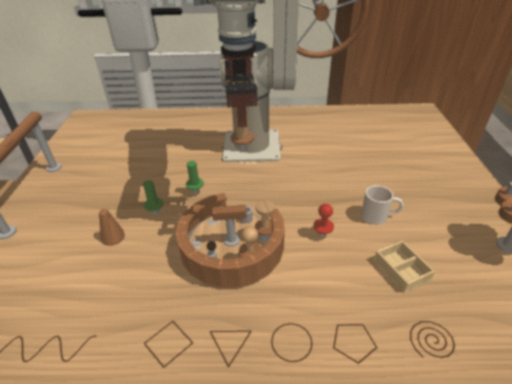

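The grip is out and held at (242,137), with the other two still seated. Next I tilt it outward.

Emit:
servo_tool:
  plan:
    - [[1, 0.3, 0, 0, 0, -0.5, 0], [1, 0.4, 0, 0, 0, -1, 0], [1, 0.4, 0, 0, 0, -1, 0], [1, 0.4, 0, 0, 0, -1, 0], [1, 0.4, 0, 0, 0, -1, 0]]

```text
t: 9.63
ee_pos: [532.2, -8.1, 431.4]
orientation: [1.906, 2.087, 0.38]
ft_force: [0.2, 0.5, -3.2]
width: 31.4
grasp_force: 30.0
```

Emit:
servo_tool:
  plan:
    - [[1, 0.4, 0, 0, 0, -1, 0], [1, 0.4, 0, 0, 0, -1, 0], [1, 0.4, 0, 0, 0, -1, 0], [1, 0.4, 0, 0, 0, -1, 0], [1, 0.4, 0, 0, 0, -1, 0]]

```text
t: 10.05
ee_pos: [611.9, -8.2, 431.0]
orientation: [1.64, 1.796, 0.722]
ft_force: [0.2, -0.2, -1.8]
width: 31.5
grasp_force: 30.0
```

Emit:
servo_tool:
  plan:
    - [[1, 0.2, 0, 0, 0, -1, 0], [1, 0, 0, 0, 0, -1, 0], [1, 0, 0, 0, 0, -1, 0], [1, 0, 0, 0, 0, -1, 0], [1, 0, 0, 0, 0, 0, 0]]

```text
t: 10.47
ee_pos: [618.8, -6.2, 432.0]
orientation: [1.548, 1.734, 0.847]
ft_force: [0.4, 0.0, -1.8]
width: 31.8
grasp_force: 30.0
```

Emit:
servo_tool:
  plan:
    - [[1, 0, 0, 0, 0, 0, 0], [1, 0, 0, 0, 0, 0, 0], [1, 0, 0, 0, 0, 0, 0], [1, 0, 0, 0, 0, 0, 0], [1, 0, 0, 0, 0, 0, 0]]

```text
t: 10.88
ee_pos: [619.9, -6.2, 435.0]
orientation: [1.544, 1.731, 0.849]
ft_force: [-0.0, -0.6, -1.8]
width: 31.9
grasp_force: 30.0
```

Run:
```python
from h import *
o=readout.get_obs(); im=vision.get_image("scene"); 
cv2.imwrite("pics/s4.png",im[:,:,::-1])
z=R.from_rotvec(o['orientation']).as_matrix()[:,2]
print(o['t'],o['ee_pos'],o['qpos'].round(2),np.abs(o['qvel']).max(),o['width'],o['ft_force'],z,"tilt",np.degrees(np.arccos(-z[2])))
```

```text
10.8833 [619.90643782  -6.20012017 434.95845036] [-0.06  0.09  2.    0.77  0.13 -0.89] 0.011328935420220438 31.880782520220045 [-0.01712861 -0.63775747 -1.78342426] [ 0.81881508  0.04059122 -0.57262048] tilt 55.06683699791169
```

View pics/s4.png

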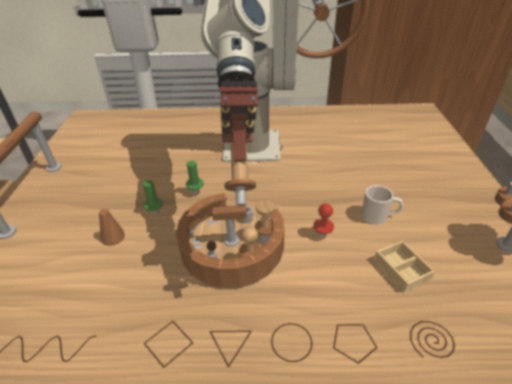

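Tilt is 55°, with joint 5 near its limit. I'll move outward for a little more lean.

Emit:
servo_tool:
  plan:
    - [[1, 0.5, 0, 0, 0, 0, 0], [1, 0.7, 0, 0, 0, 0, 0], [1, 0.7, 0, 0, 0, -0.5, 0], [1, 0.7, 0, 0, 0, -0.7, 0], [1, 0.4, 0, 0, 0, -0.7, 0]]

```text
t: 11.35
ee_pos: [697.2, -4.7, 435.7]
orientation: [1.5, 1.702, 0.901]
ft_force: [-0.9, -0.1, -1.5]
width: 31.4
grasp_force: 30.0
```

Emit:
servo_tool:
  plan:
    - [[1, 0, 0, 0, 0, 0, 0], [1, 0, 0, 0, 0, 0, 0], [1, 0, 0, 0, 0, 0, 0], [1, 0, 0, 0, 0, 0, 0], [1, 0, 0, 0, 0, 0, 0]]

```text
t: 11.77
ee_pos: [695.7, -4.6, 436.0]
orientation: [1.501, 1.702, 0.901]
ft_force: [-0.6, 0.2, -1.6]
width: 31.7
grasp_force: 30.0
```

Run:
```python
from h import *
o=readout.get_obs(); im=vision.get_image("scene"); t=vision.get_image("top")
cv2.imwrite("pics/s5.png",np.hstack([cv2.resize(im[90:290,150:350],(400,400)),cv2.resize(t[80:280,180:380],(400,400))])[:,:,::-1])
z=R.from_rotvec(o['orientation']).as_matrix()[:,2]
print(o['t'],o['ee_pos'],o['qpos'].round(2),np.abs(o['qvel']).max(),o['width'],o['ft_force'],z,"tilt",np.degrees(np.arccos(-z[2])))
```

```text
11.7667 [695.72379733  -4.57383416 436.0229588 ] [-0.06  0.21  1.88  1.22  0.12 -1.34] 0.020480992631420208 31.692759807550686 [-0.60040615  0.20960976 -1.57295841] [ 0.84938307  0.05803783 -0.52457604] tilt 58.36029344991326
```

View pics/s5.png

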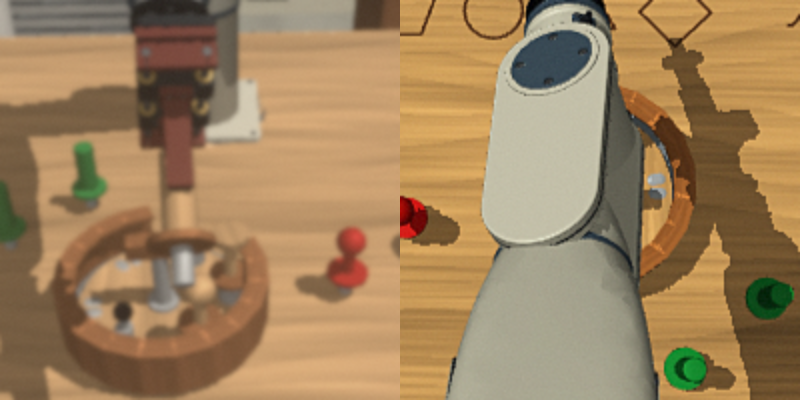

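The grip is held still, leaning 58°, with its lowest point around 330 mm. The ball and disc are seated at left-panel (205,292) and (228,262). I'm handing it in.

```bash
python3 -c "
from workcell import close_job
print(close_job())"
```

```text
the job is handed in; nothing more can be done
None
```

I turned the plate clockwise to about −60°, drew the straight grip straight up out of the gap, and handed the job in at about 12 s (limit 51) with the grip held still. It leans about 58° by the tool's pose, with its lowest point about 330 mm above the table. No verdict came back.

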